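Make up two sample kits at the chromatography bench

TASK

Make up the two kits: the three-pocket tray gets the wide white jar, the square bottle and one tall amber vial; the two-pocket tray gets the steel column cartridge and the other tall amber vial. Put one thing in each pocket, in whichever pocket of its tray you like, standing upright on the pocket's floor. Set each thing down rather than dropping it, and leave the small short vial, the beaker and the brass weight where they stand.

Things in the scene. Friction and masses are not known exactly. Their poses are not given: they have to be found in the camera images.
- vial_a_mid (a point): one tall amber glass vial with a white screw cap and a paper label band, standing upright: 28 mm diameter, 72 mm tall in all, about 45 g (glass to 58 mm, cap 24 mm diameter above). The point is on its axis, half-way up (36 mm above its foot); z is its axis. The two tall vials are identical and interchangeable.
- vial_b_mid (a point): the other tall amber glass vial with a white screw cap and a paper label band, standing upright: 28 mm diameter, 72 mm tall in all, about 45 g (glass to 58 mm, cap 24 mm diameter above). The point is on its axis, half-way up (36 mm above its foot); z is its axis. The two tall vials are identical and interchangeable.
- jar_mid (a point): wide round white jar with a black lid as wide as the jar, standing upright: 40 mm diameter, 64 mm tall, about 90 g. The point is on its axis, half-way up (32 mm above its foot); z is its axis.
- bottle_mid (a point): square grey plastic bottle with a narrow round neck and white cap, standing upright: body 36 x 36 mm square (flat sides face its own x and y axes) up to 46 mm, then neck and cap 22 mm diameter; 70 mm tall in all, about 60 g. The point is on its axis, 35 mm above its foot; z is its axis.
- column_mid (a point): steel column cartridge, standing upright: plain 28 mm diameter cylinder up to 54 mm, then a stepped top (20 mm collar, 10 mm port); 70 mm tall in all, about 160 g. The point is on its axis, 35 mm above its foot; z is its axis.
- tray3: the three-pocket kit tray: low blue plastic tray, 64 x 184 mm. Pockets are 56 x 56 mm inside, in a row along the tray's own y axis, centred at y = -60, 0 and +60 mm; walls and dividers 4 mm thick, floor 4 mm thick, wall tops 14 mm above the bench (pockets 10 mm deep). Origin: centre of the underside on the bench; z up, x across the row. Fixed to the bench; identical end for end.
- tray2: the two-pocket kit tray: low blue plastic tray, 64 x 124 mm. Pockets are 56 x 56 mm inside, in a row along the tray's own y axis, centred at y = -30 and +30 mm; walls and dividers 4 mm thick, floor 4 mm thick, wall tops 14 mm above the bench (pockets 10 mm deep). Origin: centre of the underside on the bench; z up, x across the row. Fixed to the bench; identical end for end.
- short_vial_mid (a point): small short amber vial with white cap, only 18 mm diameter and 40 mm tall: not part of the job, stays where it is. The point is on its axis, half-way up.
- beaker_mid (a point): small empty glass beaker, 44 mm across the rim, 50 mm tall: not part of the job, stays where it is. The point is on its axis, half-way up.
- weight_mid (a point): brass calibration weight with a knob, 34 mm diameter, 46 mm tall: not part of the job, stays where it is. The point is on its axis, half-way up.
Not all that is in view belongs to the job. Leave any purple look-alike of the part that bears bottle_mid alone. What is shaped like the part that bears jar_mid but blue is not meant.

How it is judged:
By the outcome, as a careful person would: the job done as asked, in the order asked, and still so for the second after the job is handed in, with the robot touching nothing.
It also fails if it takes over 128 s, if anything falls off the work surface, if the arm or the gripper's body presses on something with over 40 N, if the wrist force passes 120 N, or if a joint passes its speed limit or range.

ROBOT

A 6-joint arm with a two-finger parallel gripper is mounted at the origin on the work surface. World frame = base frame: x ahead of the robot, y to its left, z up, the work surface at z = 0. Lengths are in m, angles in rad, forces in N, time in s.
With the tool pointing down it reaches from about 0.225 to 0.875 m from the base axis. Payload 3.4 kg.
Tool frame: the origin (TCP) lies at the very end of the fingers, on their centre line; the grasp point (between the pads) lies 19 mm behind it (manip.pinch_z is the distance from the TCP to the grasp point, in m); z points along the fingers, y is the line along which they close (so a half turn about z gives the same grasp; the last joint's range is limited). The gripper opens to 85 mm and grips with 20 to 120 N. Pads are 22 mm wide; open, the fingers measure 114 mm over their backs; the gripper's body (76 mm by 85 mm) begins 54 mm behind the grasp point. The pads swing forward as they close: fully open they stand 13 mm farther back than shut.
Start: joints at [-1.302, 0.276, 1.505, -0, 1.361, -0.121], TCP at [0.219, -0.532, 0.231] pointing down, gripper open.
Joint ranges: [-2.89, 2.89], [-0.75, 2.08], [0.22, 2.7], [-1.18, 4.32], [0.11, 2.71], [-2.7, 2.7]. Speed limits (rad/s): [2.57, 2.57, 3.14, 3.14, 3.14, 3.14].

INTERFACE

Orientations are given as a unit quaternion [w, x, y, z].
In Python, from rig import manip gives the robot as it stands. The module is installed in compiled form; this text tells all that it offers.
- The arm moves only by the shell command python3 -m jog 'ROWS' [FORCE]. ROWS is JSON, a list of rows, each an object of numbers: "dx", "dy", "dz": the shift along the tool's x, y, z each as a share of 25 cm, from -1 to 1; "ax", "ay", "az": the turn, a rotation vector about the tool's x, y, z each as a share of 90 degrees, from -1 to 1; "grip": the opening, from -1 (shut) to 1 (fully open), so that 0 is half open. A call has 1 to 5 rows; each row is the pose to reach, as a shift and turn from the pose commanded when the call began, along the tool's axes at that moment; what a row does not reach only later rows make up. A row lasts 1/12 s, in which the tool goes at most 41.7 mm and 7.16 degrees, less where a joint would pass 70% of its speed; a pose out of reach is approached as far as the arm can. A call with a number of a shift or a turn outside -1 to 1 is refused whole. A call with a gripper value outside its range is refused whole. The fingers move at their own pace and stop on an object; FORCE is the grip in N (left out, the last holds). Time passes only in rows, so rows that repeat a pose let the fingers close. It gives the time, the measured TCP pose, the force, the opening and the grip force at its end, in the units of the state.
- manip.get_state(): the state, without advancing time (a new reading comes with each control period).
- manip.get_image(name): name is "scene" or "top" or "wrist"; returns a dict with "img" (480x640x3 uint8, red, green, blue), "mtx" (3x3 intrinsics, pixels), "k1" (the pictures are not rectified: a ray, as slopes to the right and down, at radius r is drawn at 1 + k1 r^2 times it, then the intrinsics apply), "world_to_cam" (4x4, takes a point from world to camera coordinates); the wrist camera has in their place "T_tool_cam" (4x4, takes a point from camera to tool coordinates, whose origin is the TCP and whose axes are the flange's). Camera axes: x right, y down, z forward; pixel columns grow to the right and rows downward; lengths in m; the calibration is good to about 2 mm. A picture is of the moment at which its call begins: read the wrist's pose just before it. There is no depth.
- manip.sign_off(): hands the job in; it is judged then, once.
The state is a dict: "clock": time; "qpos": joint angles; "qd": joint speeds; "effort": joint torques, N m; "position": TCP position; "ee_rot": TCP orientation; "contact_force": force on the tool from outside, world axes, zero at the start; "moment": the same for the moment, N m; "width": finger opening in m; "gripper_force": force on a finger pad.
Only numpy, scipy, OpenCV 4.12 (cv2) and the standard library are available. Lean on these libraries where they do the work, as an engineer would, in place of code of your own. Each camera call takes 0.05 s, during which the arm holds its last target. There are 200 camera calls.

## Working session

There is one attempt and no reset: what is moved stays moved. The work goes in short steps, Python scripts to look and compute and a shell command to move; the robot and the scene stay as the last step left them, time stands still between calls to the robot, and variables do not carry over. Pictures are saved under pics/ and viewed, at most 14 in all, crops included, and the job is handed in when it is done.

```bash
mkdir -p pics; python3 - <<'E'
from rig import manip
import cv2,json,numpy as np
s=manip.get_state();print({k:np.round(v,3).tolist() for k,v in s.items()},manip.pinch_z)
for n in("top","scene"):
    d=manip.get_image(n);cv2.imwrite(f"pics/{n}0.png",d["img"][:,:,::-1]);print(n,d["mtx"],d["k1"],np.round(d["world_to_cam"],4))
E
```

```text
{'clock': 0.0, 'qpos': [-1.302, 0.277, 1.506, 0.0, 1.361, -0.121], 'qd': [-0.0, -0.001, 0.0, -0.001, -0.001, -0.0], 'effort': [0.001, -41.677, -24.581, -0.0, 0.011, -0.0], 'position': [0.218, -0.531, 0.23], 'ee_rot': [-0.001, 0.981, 0.194, -0.0], 'contact_force': [0.161, 1.091, -0.268], 'moment': [0.02, 0.047, -0.015], 'gripper_force': 0.0, 'width': 0.085} 0.0187
top [[529.79239966   0.         301.86898196]
 [  0.         529.79239966 226.75718914]
 [  0.           0.           1.        ]] 0.016460122826988822 [[-0.1352 -0.9908  0.002   0.0558]
 [-0.969   0.1318 -0.2092  0.5001]
 [ 0.207  -0.0302 -0.9779  0.8426]
 [ 0.      0.      0.      1.    ]]
scene [[595.92878365   0.         317.00293927]
 [  0.         595.92878365 244.16813572]
 [  0.           0.           1.        ]] 0.02134015301524776 [[ 7.6050e-01  6.4940e-01  9.0000e-04 -4.0170e-01]
 [ 4.7380e-01 -5.5390e-01 -6.8460e-01 -2.0070e-01]
 [-4.4410e-01  5.2100e-01 -7.2890e-01  1.1542e+00]
 [ 0.0000e+00  0.0000e+00  0.0000e+00  1.0000e+00]]
```

View pics/top0.png

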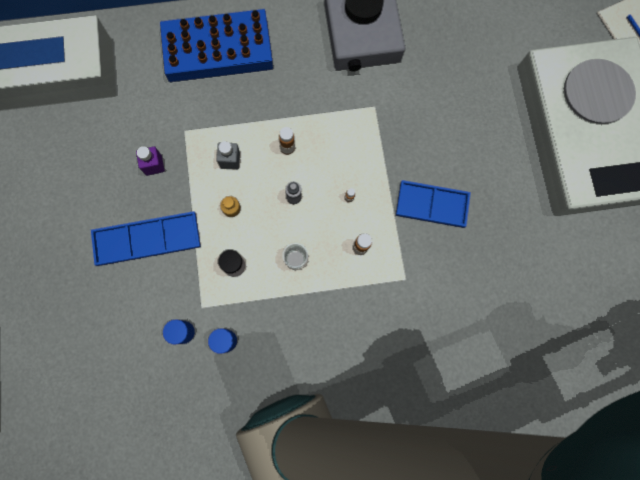

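View pics/scene0.png

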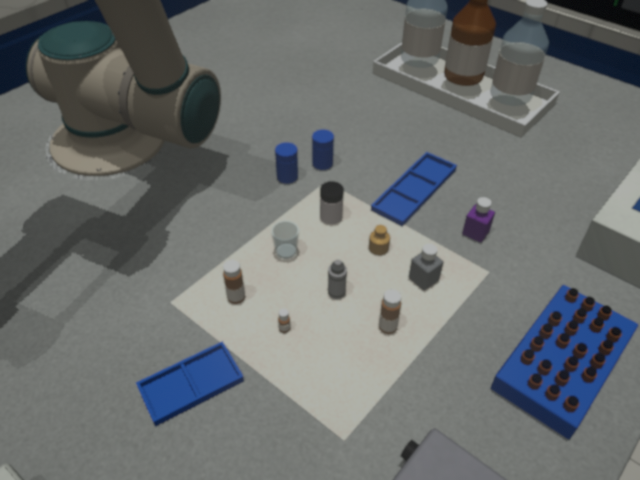

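The top view shows the jar (231,262), bottle (228,153), vials (287,138) and (363,243), column (293,191), tray3 (146,238) and tray2 (433,204). The purple bottle (149,158) and the blue jars (178,331), (222,341) are the decoys. In the scene view the jar is at (331,203), bottle (426,267), vials (389,312) and (234,283), column (337,279).

```bash
cat > h.py <<'E'
import numpy as np,cv2
from rig import manip
def cam(d,s=None):
    if "world_to_cam" in d: return np.linalg.inv(d["world_to_cam"])
    w,x,y,z=s["ee_rot"]
    from scipy.spatial.transform import Rotation as R
    T=np.eye(4);T[:3,:3]=R.from_quat([x,y,z,w]).as_matrix();T[:3,3]=s["position"];return T@d["T_tool_cam"]
def plane(d,uv,z,s=None):
    "pixels -> world points on plane z"
    C=cam(d,s);uv=np.atleast_2d(np.array(uv,float));K=d["mtx"]
    p=cv2.undistortPoints(uv[:,None],K,np.array([d["k1"],0,0,0,0.]))[:,0]
    r=np.c_[p,np.ones(len(p))]@C[:3,:3].T
    return C[:3,3]+r*((z-C[2,3])/r[:,2])[:,None]
def blue(img,lo=(105,120,60),hi=(125,255,255)):
    return cv2.inRange(cv2.cvtColor(img,cv2.COLOR_RGB2HSV),lo,hi)
def tray(d,m,z=.014,s=None):
    c=max(cv2.findContours(m,0,2)[0],key=cv2.contourArea)[:,0]
    P=plane(d,c,z,s)[:,:2];r=cv2.minAreaRect((P*1000).astype(np.float32))
    return np.round(r[0],1),np.round(r[1],1),round(r[2],1)
E
python3 - <<'E'
from h import *
d=manip.get_image("top");im=d["img"]
print("cam",cam(d)[:3,3])
m=blue(im)
for (a,b,c,e) in((85,205,205,270),(390,175,475,235)):
    mm=np.zeros_like(m);mm[b:e,a:c]=m[b:e,a:c];print("tray",tray(d,mm))
P={"jar":(231,260,.064),"bot":(225.5,147,.07),"va":(287,134,.072),"vb":(363,240,.072),"col":(293,185,.07),"short":(350,191.5,.04),"beak":(295,254,.05),"weight":(230,202,.046)}
for k,(u,v,z) in P.items():print(k,np.round(plane(d,(u,v),z),3))
cv2.imwrite("pics/crop.png",cv2.resize(im[115:285,180:385][:,:,::-1],None,fx=3.5,fy=3.5,interpolation=2))
E
```

```text
cam [0.31774368 0.01478456 0.92845979]
tray (array([528.5, 262. ]), array([ 65.8, 184.6]), 2.8)
tray (array([ 522.3, -250.3]), array([125.1,  66.7]), 71.7)
jar [[0.461 0.111 0.064]]
bot [[0.655 0.099 0.07 ]]
va [[ 0.664 -0.008  0.072]]
vb [[ 0.463 -0.108  0.072]]
col [[ 0.573 -0.007  0.07 ]]
short [[ 0.557 -0.104  0.04 ]]
beak [[0.459 0.005 0.05 ]]
weight [[0.564 0.104 0.046]]
```

View pics/crop.png

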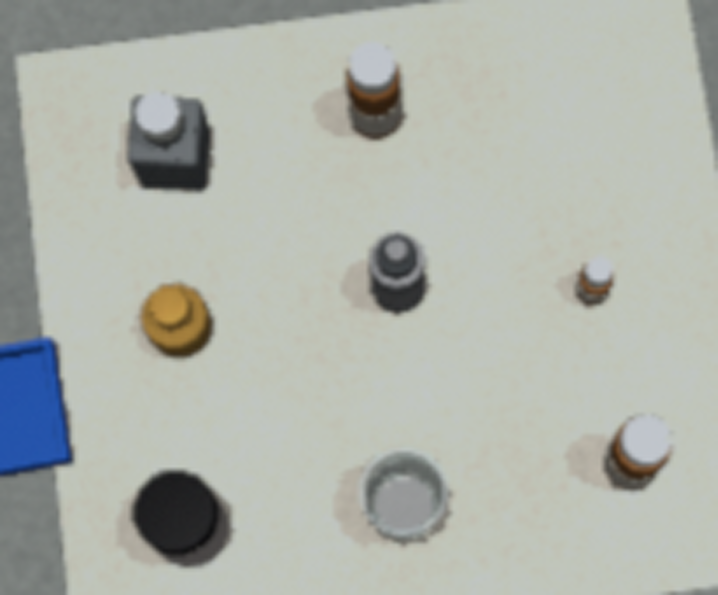

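```bash
python3 - <<'E'
from h import *
d=manip.get_image("top")
P={"jar":(230.6,261.3,.064),"bot":(225.1,148.1,.07),"va":(286.3,134.1,.072),"vb":(363.7,240.7,.072),"col":(293.4,186.1,.07)}
for k,(u,v,z) in P.items():print(k,np.round(plane(d,(u,v),z),4))
c=np.array([(131,97),(203,97),(207,155),(132,157)])/3.5+[180,115]
q=plane(d,c,.046)[:,:2];print("bottle shoulder",np.round(q,3),q.mean(0),np.degrees(np.arctan2(*(q-np.roll(q,1,0)).T[::-1])))
E
python3 -m jog '[{"dx":0.65,"dy":-0.5,"az":-0.38,"grip":1},{"dx":0.65,"dy":-0.5,"az":-0.38,"grip":1},{"dx":0.65,"dy":-0.5,"az":-0.38,"grip":1},{"dx":0.65,"dy":-0.5,"az":-0.38,"grip":1},{"dx":0.65,"dy":-0.5,"az":-0.38,"grip":1}]' 40
```

```text
jar [[0.459  0.1121 0.064 ]]
bot [[0.6534 0.0997 0.07  ]]
va [[ 0.6638 -0.0072  0.072 ]]
vb [[ 0.4621 -0.1092  0.072 ]]
col [[ 0.5708 -0.007   0.07  ]]
bottle shoulder [[0.675 0.114]
 [0.67  0.079]
 [0.639 0.08 ]
 [0.643 0.117]] [0.65652464 0.0975495 ] [ -5.00040082 -97.67994442 177.364928    83.91409864]schema error: expected keys dx, dy, dz, ax, ay, az, grip
```

```bash
python3 -m jog '[{"dx":0.65,"dy":-0.5,"dz":0,"ax":0,"ay":0,"az":-0.38,"grip":1},{"dx":0.65,"dy":-0.5,"dz":0,"ax":0,"ay":0,"az":-0.38,"grip":1},{"dx":0.65,"dy":-0.5,"dz":0,"ax":0,"ay":0,"az":-0.38,"grip":1},{"dx":0.65,"dy":-0.5,"dz":0,"ax":0,"ay":0,"az":-0.38,"grip":1},{"dx":0.65,"dy":-0.5,"dz":0,"ax":0,"ay":0,"az":-0.38,"grip":1}]' 40
cat > st.py <<'E'
from h import *
import sys
from scipy.spatial.transform import Rotation as R
s=manip.get_state();w,x,y,z=s["ee_rot"];M=R.from_quat([x,y,z,w]).as_matrix()
print("t",s["clock"],"p",np.round(s["position"],4),"yaw",np.round(np.degrees(np.arctan2(M[1,0],M[0,0])),2),"zax",np.round(M[:,2],3),"w",round(s["width"],4),"gf",s["gripper_force"],"F",np.round(s["contact_force"],1))
if len(sys.argv)>3:  # target x y z yaw
    a=list(map(float,sys.argv[1:]));dl=M.T@(np.array(a[:3])-s["position"])/.25
    yaw=np.degrees(np.arctan2(M[1,0],M[0,0]));print("shares",np.round(dl,3),"az",round(-((a[3]-yaw+180)%360-180)/90,3))
E
python3 st.py 0.4621 -0.1092 0.2 90
```

```text
clock: 0.62
position: [0.3218, -0.3523, 0.2311]
ee_rot: [-0.0, 0.88, 0.476, 0.0]
contact_force: [1.2, 0.5, 0.0]
width: 0.0855
gripper_force: 0.0
t 0.6167 p [ 0.3218 -0.3523  0.2311] yaw 56.83 zax [ 0.     0.001 -1.   ] w 0.0855 gf 0.0 F [1.2 0.5 0. ]
shares [ 1.121 -0.062  0.125] az -0.369
```

```bash
python3 -m jog '[{"dx":1,"dy":-0.06,"dz":0.1,"ax":0,"ay":0,"az":-0.37,"grip":1},{"dx":1,"dy":-0.06,"dz":0.1,"ax":0,"ay":0,"az":-0.37,"grip":1},{"dx":1,"dy":-0.06,"dz":0.1,"ax":0,"ay":0,"az":-0.37,"grip":1},{"dx":1,"dy":-0.06,"dz":0.1,"ax":0,"ay":0,"az":-0.37,"grip":1},{"dx":1,"dy":-0.06,"dz":0.1,"ax":0,"ay":0,"az":-0.37,"grip":1}]' 40 >/dev/null
python3 st.py 0.4621 -0.1092 0.2 90
python3 - <<'E'
from h import *
d=manip.get_image("wrist");cv2.imwrite("pics/w1.png",d["img"][:,:,::-1]);print(np.round(d["T_tool_cam"],3),d["mtx"][0,0],d["k1"])
E
```

```text
t 1.0333 p [ 0.4256 -0.1731  0.2105] yaw 90.13 zax [ 0. -0. -1.] w 0.0854 gf 0.0 F [ 0.3 -0.5  0.2]
shares [0.255 0.147 0.042] az 0.001
[[ 0.001 -0.955 -0.297  0.076]
 [ 1.     0.001  0.001 -0.   ]
 [-0.001 -0.297  0.955 -0.142]
 [ 0.     0.     0.     1.   ]] 423.8885582732968 -0.04066057121646336
```

View pics/w1.png

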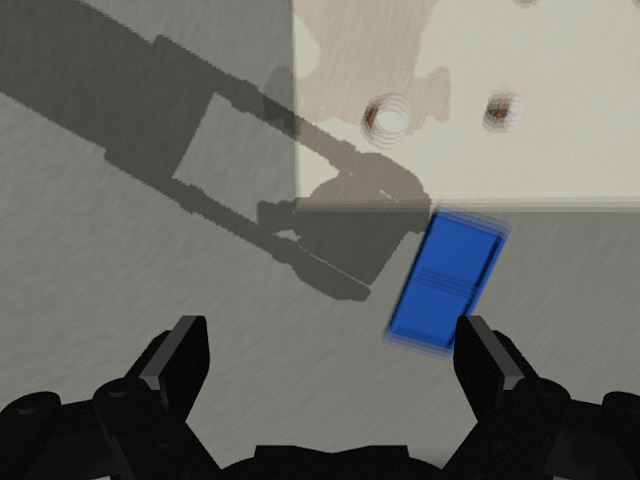

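The wrist picture (blurred, as the arm was still settling) shows the vial cap at about (393,115) and tray2 at (447,280). I'll take a still image and measure both.

```bash
python3 - <<'E'
from h import *
for i in range(3): manip.get_image("top")
s=manip.get_state();d=manip.get_image("wrist");im=d["img"];cv2.imwrite("pics/w2.png",cv2.resize(im[60:380,280:640][:,:,::-1],None,fx=2,fy=1.75))
print(s["position"])
m=blue(im);m[380:]=0;print(tray(d,m,.014,s))
g=im[60:170,340:440];hsv=cv2.cvtColor(g,cv2.COLOR_RGB2HSV)
np.save("w2.npy",im)
c=cv2.HoughCircles(cv2.cvtColor(im,cv2.COLOR_RGB2GRAY)[60:170,340:560],cv2.HOUGH_GRADIENT,1,15,param1=80,param2=12,minRadius=10,maxRadius=40);print(c)
E
```

```text
[ 0.42525172 -0.17409     0.2104423 ]
(array([ 521.9, -250.3]), array([124.9,  64.9]), 71.5)
[[[ 48.5  68.5  17.7]
  [164.5  59.5  13.1]
  [ 34.5  62.5  10.5]]]
```

View pics/w2.png

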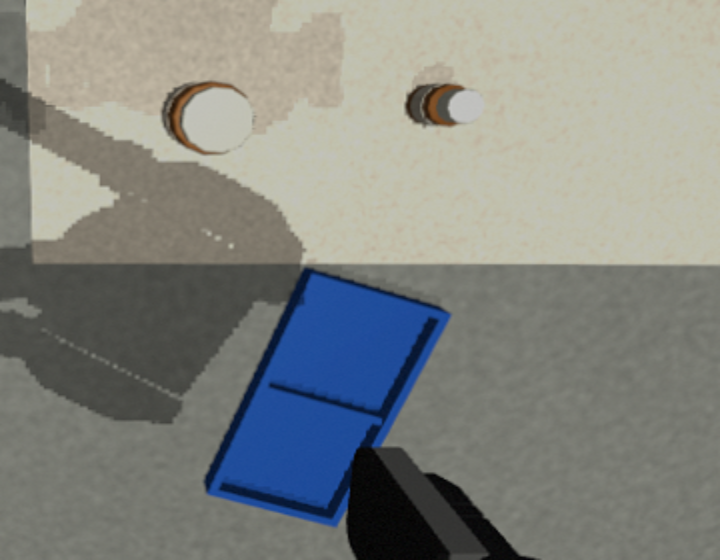

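The still crop puts the cap at full-image (388.5,128). Tray2 agrees with the top view, with its centre at (0.522,-0.250).

```bash
python3 - <<'E'
from h import *
s=manip.get_state();d=manip.get_image("wrist");print(plane(d,(388.5,128),.072,s))
E
python3 st.py 0.4621 -0.1092 0.12 90
```

```text
[[ 0.46168935 -0.11084749  0.072     ]]
t 1.3333 p [ 0.4248 -0.1759  0.2107] yaw 89.78 zax [-0.    -0.001 -1.   ] w 0.0854 gf 0.0 F [ 0.  -0.1 -0.8]
shares [0.268 0.148 0.362] az -0.002
```

```bash
python3 -m jog '[{"dx":0.264,"dy":0.149,"dz":0.36,"ax":0,"ay":0,"az":0.2,"grip":0.5},{"dx":0.264,"dy":0.149,"dz":0.36,"ax":0,"ay":0,"az":0.2,"grip":0.5},{"dx":0.264,"dy":0.149,"dz":0.36,"ax":0,"ay":0,"az":0.2,"grip":0.5},{"dx":0.264,"dy":0.149,"dz":0.36,"ax":0,"ay":0,"az":0.2,"grip":0.5},{"dx":0.264,"dy":0.149,"dz":0.36,"ax":0,"ay":0,"az":0.2,"grip":0.5}]' 40 >/dev/null
python3 st.py 0.462 -0.110 0.024 71.6
```

```text
t 1.75 p [ 0.4614 -0.11    0.1195] yaw 71.83 zax [-0.003  0.001 -1.   ] w 0.0641 gf 0.0 F [-0.3 -0.2  0.2]
shares [0.001 0.004 0.382] az 0.003
```

```bash
python3 -m jog '[{"dx":0,"dy":0,"dz":0.15,"ax":0,"ay":0,"az":0,"grip":0.5},{"dx":0,"dy":0,"dz":0.28,"ax":0,"ay":0,"az":0,"grip":0.5},{"dx":0,"dy":0,"dz":0.36,"ax":0,"ay":0,"az":0,"grip":0.5},{"dx":0,"dy":0,"dz":0.38,"ax":0,"ay":0,"az":0,"grip":0.5},{"dx":0,"dy":0,"dz":0.38,"ax":0,"ay":0,"az":0,"grip":0.5}]' 40 >/dev/null
python3 -m jog '[{"dx":0,"dy":0,"dz":0,"ax":0,"ay":0,"az":0,"grip":-0.7},{"dx":0,"dy":0,"dz":0,"ax":0,"ay":0,"az":0,"grip":-0.7},{"dx":0,"dy":0,"dz":0,"ax":0,"ay":0,"az":0,"grip":-0.7},{"dx":0,"dy":0,"dz":0,"ax":0,"ay":0,"az":0,"grip":-0.7},{"dx":0,"dy":0,"dz":0,"ax":0,"ay":0,"az":0,"grip":-0.7}]' 40
python3 st.py 0.5125 -0.2788 0.12 71.6
```

```text
clock: 2.58
position: [0.4638, -0.11, 0.0273]
ee_rot: [0.002, 0.81, 0.587, 0.001]
contact_force: [-1.6, -0.7, 7.5]
width: 0.0269
gripper_force: 39.1
t 2.5833 p [ 0.4638 -0.11    0.0273] yaw 71.87 zax [ 0.003 -0.002 -1.   ] w 0.0269 gf 39.088404178619385 F [-1.6 -0.7  7.5]
shares [-0.581  0.397 -0.369] az 0.003
```

```bash
python3 -m jog '[{"dx":0,"dy":0,"dz":-0.08,"ax":0,"ay":0,"az":0,"grip":-0.7},{"dx":0,"dy":0,"dz":-0.22,"ax":0,"ay":0,"az":0,"grip":-0.7},{"dx":0,"dy":0,"dz":-0.36,"ax":0,"ay":0,"az":0,"grip":-0.7},{"dx":-0.1,"dy":0.07,"dz":-0.37,"ax":0,"ay":0,"az":0,"grip":-0.7},{"dx":-0.23,"dy":0.16,"dz":-0.37,"ax":0,"ay":0,"az":0,"grip":-0.7}]' 40 >/dev/null
python3 -m jog '[{"dx":-0.12,"dy":0.08,"dz":0,"ax":0,"ay":0,"az":0,"grip":-0.7},{"dx":-0.24,"dy":0.16,"dz":0,"ax":0,"ay":0,"az":0,"grip":-0.7},{"dx":-0.32,"dy":0.22,"dz":0,"ax":0,"ay":0,"az":0,"grip":-0.7},{"dx":-0.35,"dy":0.24,"dz":0,"ax":0,"ay":0,"az":0,"grip":-0.7},{"dx":-0.35,"dy":0.24,"dz":0,"ax":0,"ay":0,"az":0,"grip":-0.7}]' 40
python3 st.py 0.5125 -0.2788 0.036 71.6
```

```text
clock: 3.42
position: [0.5131, -0.2803, 0.1184]
ee_rot: [0.001, 0.81, 0.586, 0.0]
contact_force: [0.4, 1.1, -0.6]
width: 0.0269
gripper_force: 39.5
t 3.4167 p [ 0.5131 -0.2803  0.1184] yaw 71.72 zax [ 0.001 -0.001 -1.   ] w 0.0269 gf 39.534271359443665 F [ 0.4  1.1 -0.6]
shares [ 0.005 -0.005  0.329] az 0.001
```

```bash
python3 -m jog '[{"dx":0.005,"dy":-0.004,"dz":0.12,"ax":0,"ay":0,"az":0,"grip":-0.7},{"dx":0.005,"dy":-0.004,"dz":0.23,"ax":0,"ay":0,"az":0,"grip":-0.7},{"dx":0.005,"dy":-0.004,"dz":0.3,"ax":0,"ay":0,"az":0,"grip":-0.7},{"dx":0.005,"dy":-0.004,"dz":0.325,"ax":0,"ay":0,"az":0,"grip":-0.7},{"dx":0.005,"dy":-0.004,"dz":0.325,"ax":0,"ay":0,"az":0,"grip":-0.7}]' 40
python3 -m jog '[{"dx":0,"dy":0,"dz":0.004,"ax":0,"ay":0,"az":0,"grip":-0.7},{"dx":0,"dy":0,"dz":0.008,"ax":0,"ay":0,"az":0,"grip":-0.7},{"dx":0,"dy":0,"dz":0.012,"ax":0,"ay":0,"az":0,"grip":-0.7},{"dx":0,"dy":0,"dz":0.016,"ax":0,"ay":0,"az":0,"grip":-0.7},{"dx":0,"dy":0,"dz":0.016,"ax":0,"ay":0,"az":0,"grip":-0.7}]' 40
```

```text
clock: 3.83
position: [0.5102, -0.2742, 0.0355]
ee_rot: [-0.002, 0.81, 0.587, -0.001]
contact_force: [-0.1, 0.5, -0.3]
width: 0.0267
gripper_force: 39.5
clock: 4.25
position: [0.5121, -0.2768, 0.0335]
ee_rot: [0.001, 0.81, 0.587, 0.0]
contact_force: [-0.2, 0.1, -0.9]
width: 0.0265
gripper_force: 39.5
```

```bash
python3 -m jog '[{"dx":0,"dy":0,"dz":0.003,"ax":0,"ay":0,"az":0,"grip":-0.7},{"dx":0,"dy":0,"dz":0.006,"ax":0,"ay":0,"az":0,"grip":-0.7},{"dx":0,"dy":0,"dz":0.009,"ax":0,"ay":0,"az":0,"grip":-0.7},{"dx":0,"dy":0,"dz":0.009,"ax":0,"ay":0,"az":0,"grip":-0.7},{"dx":0,"dy":0,"dz":0.009,"ax":0,"ay":0,"az":0,"grip":-0.7}]' 40
```

```text
clock: 4.67
position: [0.5119, -0.2768, 0.0314]
ee_rot: [0.0, 0.81, 0.587, 0.0]
contact_force: [-0.3, 0.6, 4.6]
width: 0.0268
gripper_force: 40.1
```

```bash
python3 -m jog '[{"dx":0,"dy":0,"dz":0,"ax":0,"ay":0,"az":0,"grip":-0.2},{"dx":0,"dy":0,"dz":0,"ax":0,"ay":0,"az":0,"grip":0.1},{"dx":0,"dy":0,"dz":0,"ax":0,"ay":0,"az":0,"grip":0.1},{"dx":0,"dy":0,"dz":0,"ax":0,"ay":0,"az":0,"grip":0.1},{"dx":0,"dy":0,"dz":-0.04,"ax":0,"ay":0,"az":0,"grip":0.1}]' 40 
python3 -m jog '[{"dx":0,"dy":0,"dz":-0.1,"ax":0,"ay":0,"az":0,"grip":0.1},{"dx":0,"dy":0,"dz":-0.25,"ax":0,"ay":0,"az":0,"grip":0.1},{"dx":0,"dy":0,"dz":-0.4,"ax":0,"ay":0,"az":0,"grip":0.1},{"dx":0,"dy":0,"dz":-0.5,"ax":0,"ay":0,"az":0,"grip":0.3},{"dx":0,"dy":0,"dz":-0.5,"ax":0,"ay":0,"az":0,"grip":0.5}]' 40 
python3 st.py 0.571 -0.09 0.17 71.6
```

```text
clock: 5.08
position: [0.5104, -0.2757, 0.039]
ee_rot: [-0.002, 0.81, 0.587, -0.001]
contact_force: [-0.5, 0.1, -0.7]
width: 0.0472
gripper_force: 0.0
clock: 5.5
position: [0.5151, -0.2788, 0.1728]
ee_rot: [0.006, 0.81, 0.587, 0.002]
contact_force: [1.2, -1.0, 0.4]
width: 0.0638
gripper_force: 0.0
t 5.5 p [ 0.5151 -0.2788  0.1728] yaw 71.84 zax [ 0.011 -0.008 -1.   ] w 0.0638 gf 0.0 F [ 1.2 -1.   0.4]
shares [ 0.788 -0.023  0.008] az 0.003
```

Move to a viewpoint over the column, holding at the end so the picture is still.

```bash
python3 -m jog '[{"dx":0.16,"dy":-0.005,"dz":-0.04,"ax":0,"ay":0,"az":0,"grip":0.5},{"dx":0.32,"dy":-0.01,"dz":-0.08,"ax":0,"ay":0,"az":0,"grip":0.5},{"dx":0.48,"dy":-0.01,"dz":-0.1,"ax":0,"ay":0,"az":0,"grip":0.5},{"dx":0.63,"dy":-0.02,"dz":-0.1,"ax":0,"ay":0,"az":0,"grip":0.5},{"dx":0.75,"dy":-0.02,"dz":-0.1,"ax":0,"ay":0,"az":0,"grip":0.5}]' 40 >/dev/null
python3 -m jog '[{"dx":0,"dy":0,"dz":0,"ax":0,"ay":0,"az":0,"grip":0.5},{"dx":0,"dy":0,"dz":0,"ax":0,"ay":0,"az":0,"grip":0.5},{"dx":0,"dy":0,"dz":0,"ax":0,"ay":0,"az":0,"grip":0.5},{"dx":0,"dy":0,"dz":0,"ax":0,"ay":0,"az":0,"grip":0.5},{"dx":0,"dy":0,"dz":0,"ax":0,"ay":0,"az":0,"grip":0.5}]' 40 >/dev/null
python3 - <<'E'
from h import *
s=manip.get_state();d=manip.get_image("wrist");cv2.imwrite("pics/w3.png",d["img"][:,:,::-1]);np.savez("w3.npz",p=s["position"],q=s["ee_rot"]);print(s["position"])
C=np.linalg.inv(cam(d,s))
for n,p in dict(col=(.5708,-.007,.07),va=(.6638,-.0072,.072),bot=(.6534,.0997,.07)).items():
    c=C[:3,:3]@p+C[:3,3];r=c[:2]/c[2];r=r*(1+d["k1"]*r@r);print(n,d["mtx"][:2,:2]@r+d["mtx"][:2,2])
E
```

```text
[ 0.5651307  -0.09818864  0.19047272]
col [291.99686189  87.2525962 ]
va [446.73898393  33.95318574]
bot [ 374.04990324 -169.22778058]
```

View pics/w3.png

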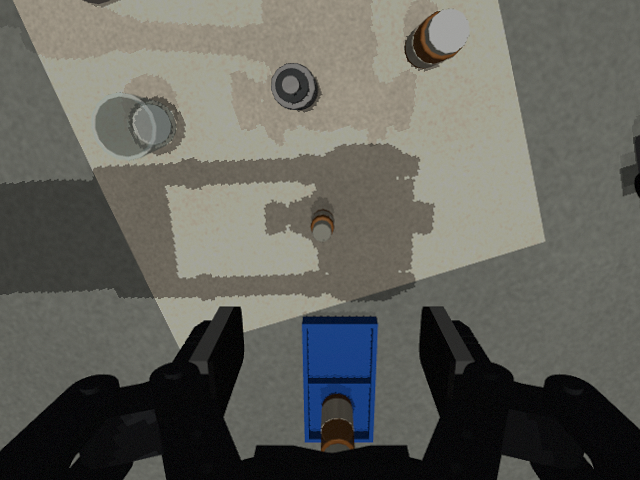

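The wrist view has the column's port at (292,84) and the far vial's cap at (448,31), each about 3 px from the prediction. The first vial stands in tray2's outer pocket at (338,430).

```bash
python3 st.py 0.5712 -0.006 0.12 71.6
```

```text
t 6.3833 p [ 0.5651 -0.0982  0.1905] yaw 71.73 zax [-0. -0. -1.] w 0.064 gf 0.0 F [ 0.3 -0.5  0.1]
shares [ 0.358 -0.093  0.282] az 0.001
```

```bash
python3 -m jog '[{"dx":0.15,"dy":-0.04,"dz":0.05,"ax":0,"ay":0,"az":0,"grip":0.5},{"dx":0.28,"dy":-0.07,"dz":0.1,"ax":0,"ay":0,"az":0,"grip":0.5},{"dx":0.358,"dy":-0.093,"dz":0.2,"ax":0,"ay":0,"az":0,"grip":0.5},{"dx":0.358,"dy":-0.093,"dz":0.28,"ax":0,"ay":0,"az":0,"grip":0.5},{"dx":0.358,"dy":-0.093,"dz":0.28,"ax":0,"ay":0,"az":0,"grip":0.5}]' 40 >/dev/null
python3 -m jog '[{"dx":0,"dy":0,"dz":0.06,"ax":0,"ay":0,"az":0,"grip":0.5},{"dx":0,"dy":0,"dz":0.2,"ax":0,"ay":0,"az":0,"grip":0.5},{"dx":0,"dy":0,"dz":0.33,"ax":0,"ay":0,"az":0,"grip":0.5},{"dx":0,"dy":0,"dz":0.385,"ax":0,"ay":0,"az":0,"grip":0.5},{"dx":0,"dy":0,"dz":0.385,"ax":0,"ay":0,"az":0,"grip":0.5}]' 40
python3 -m jog '[{"dx":0,"dy":0,"dz":0,"ax":0,"ay":0,"az":0,"grip":-0.7},{"dx":0,"dy":0,"dz":0,"ax":0,"ay":0,"az":0,"grip":-0.7},{"dx":0,"dy":0,"dz":0,"ax":0,"ay":0,"az":0,"grip":-0.7},{"dx":0,"dy":0,"dz":0,"ax":0,"ay":0,"az":0,"grip":-0.7},{"dx":0,"dy":0,"dz":0,"ax":0,"ay":0,"az":0,"grip":-0.7}]' 60
python3 st.py 0.5315 -0.2218 0.12 71.6
```

```text
clock: 7.22
position: [0.5691, -0.0058, 0.0218]
ee_rot: [-0.002, 0.81, 0.586, -0.002]
contact_force: [-1.1, -0.3, 0.4]
width: 0.0645
gripper_force: 0.0
clock: 7.63
position: [0.5726, -0.0051, 0.0264]
ee_rot: [0.001, 0.81, 0.587, 0.001]
contact_force: [-0.5, -0.4, 5.9]
width: 0.0262
gripper_force: 58.6
t 7.6333 p [ 0.5726 -0.0051  0.0264] yaw 71.84 zax [ 0.004 -0.001 -1.   ] w 0.0262 gf 58.576862812042236 F [-0.5 -0.4  5.9]
shares [-0.875  0.115 -0.374] az 0.003
```

```bash
python3 -m jog '[{"dx":0,"dy":0,"dz":-0.08,"ax":0,"ay":0,"az":0,"grip":-0.7},{"dx":0,"dy":0,"dz":-0.22,"ax":0,"ay":0,"az":0,"grip":-0.7},{"dx":0,"dy":0,"dz":-0.36,"ax":0,"ay":0,"az":0,"grip":-0.7},{"dx":-0.1,"dy":0.015,"dz":-0.4,"ax":0,"ay":0,"az":0,"grip":-0.7},{"dx":-0.24,"dy":0.03,"dz":-0.4,"ax":0,"ay":0,"az":0,"grip":-0.7}]' 60 >/dev/null
python3 -m jog '[{"dx":-0.16,"dy":0.02,"dz":0,"ax":0,"ay":0,"az":0,"grip":-0.7},{"dx":-0.32,"dy":0.04,"dz":0,"ax":0,"ay":0,"az":0,"grip":-0.7},{"dx":-0.46,"dy":0.06,"dz":0,"ax":0,"ay":0,"az":0,"grip":-0.7},{"dx":-0.57,"dy":0.08,"dz":0,"ax":0,"ay":0,"az":0,"grip":-0.7},{"dx":-0.63,"dy":0.085,"dz":0,"ax":0,"ay":0,"az":0,"grip":-0.7}]' 60
python3 st.py 0.5315 -0.2218 0.035 71.6
```

```text
clock: 8.47
position: [0.5306, -0.224, 0.125]
ee_rot: [0.002, 0.811, 0.586, -0.0]
contact_force: [0.6, -0.7, -1.3]
width: 0.0259
gripper_force: 59.2
t 8.4667 p [ 0.5306 -0.224   0.125 ] yaw 71.71 zax [ 0.002 -0.003 -1.   ] w 0.0259 gf 59.198142886161804 F [ 0.6 -0.7 -1.3]
shares [ 0.01 -0.    0.36] az 0.001
```

```bash
python3 -m jog '[{"dx":0,"dy":0,"dz":0.12,"ax":0,"ay":0,"az":0,"grip":-0.7},{"dx":0,"dy":0,"dz":0.24,"ax":0,"ay":0,"az":0,"grip":-0.7},{"dx":0,"dy":0,"dz":0.32,"ax":0,"ay":0,"az":0,"grip":-0.7},{"dx":0,"dy":0,"dz":0.35,"ax":0,"ay":0,"az":0,"grip":-0.7},{"dx":0,"dy":0,"dz":0.355,"ax":0,"ay":0,"az":0,"grip":-0.7}]' 60
python3 -m jog '[{"dx":0,"dy":0,"dz":0.003,"ax":0,"ay":0,"az":0,"grip":-0.7},{"dx":0,"dy":0,"dz":0.006,"ax":0,"ay":0,"az":0,"grip":-0.7},{"dx":0,"dy":0,"dz":0.01,"ax":0,"ay":0,"az":0,"grip":-0.7},{"dx":0,"dy":0,"dz":0.014,"ax":0,"ay":0,"az":0,"grip":-0.7},{"dx":0,"dy":0,"dz":0.014,"ax":0,"ay":0,"az":0,"grip":-0.7}]' 60
```

```text
clock: 8.88
position: [0.5296, -0.2196, 0.0341]
ee_rot: [-0.002, 0.81, 0.587, -0.001]
contact_force: [0.4, 0.3, -1.7]
width: 0.0263
gripper_force: 59.2
clock: 9.3
position: [0.5312, -0.2204, 0.0328]
ee_rot: [0.001, 0.81, 0.587, 0.0]
contact_force: [-0.8, -0.1, -2.3]
width: 0.0267
gripper_force: 59.2
```

```bash
python3 -m jog '[{"dx":0,"dy":0,"dz":0.003,"ax":0,"ay":0,"az":0,"grip":-0.7},{"dx":0,"dy":0,"dz":0.006,"ax":0,"ay":0,"az":0,"grip":-0.7},{"dx":0,"dy":0,"dz":0.009,"ax":0,"ay":0,"az":0,"grip":-0.7},{"dx":0,"dy":0,"dz":0.009,"ax":0,"ay":0,"az":0,"grip":-0.7},{"dx":0,"dy":0,"dz":0.009,"ax":0,"ay":0,"az":0,"grip":-0.7}]' 60
```

```text
clock: 9.72
position: [0.531, -0.2203, 0.0305]
ee_rot: [0.0, 0.81, 0.587, 0.0]
contact_force: [-1.3, 0.7, 3.9]
width: 0.0262
gripper_force: 59.9
```

```bash
python3 -m jog '[{"dx":0,"dy":0,"dz":0,"ax":0,"ay":0,"az":0,"grip":-0.2},{"dx":0,"dy":0,"dz":0,"ax":0,"ay":0,"az":0,"grip":0.1},{"dx":0,"dy":0,"dz":0,"ax":0,"ay":0,"az":0,"grip":0.1},{"dx":0,"dy":0,"dz":0,"ax":0,"ay":0,"az":0,"grip":0.1},{"dx":0,"dy":0,"dz":-0.04,"ax":0,"ay":0,"az":0,"grip":0.1}]' 40 
python3 -m jog '[{"dx":0,"dy":0,"dz":-0.1,"ax":0,"ay":0,"az":0,"grip":0.1},{"dx":0,"dy":0,"dz":-0.25,"ax":0,"ay":0,"az":0,"grip":0.1},{"dx":0,"dy":0,"dz":-0.4,"ax":0,"ay":0,"az":-0.07,"grip":0.1},{"dx":0,"dy":0,"dz":-0.5,"ax":0,"ay":0,"az":-0.15,"grip":0.3},{"dx":0,"dy":0,"dz":-0.5,"ax":0,"ay":0,"az":-0.235,"grip":0.5}]' 40 
python3 st.py 0.6645 -0.0055 0.15 92.8
```

```text
clock: 10.13
position: [0.5294, -0.2195, 0.0383]
ee_rot: [-0.002, 0.81, 0.587, -0.001]
contact_force: [0.1, -0.2, -0.6]
width: 0.0469
gripper_force: 0.0
clock: 10.55
position: [0.5343, -0.2222, 0.1722]
ee_rot: [0.006, 0.689, 0.724, 0.002]
contact_force: [-0.1, 0.0, 0.4]
width: 0.0633
gripper_force: 0.0
t 10.55 p [ 0.5343 -0.2222  0.1722] yaw 92.82 zax [ 0.011 -0.007 -1.   ] w 0.0633 gf 0.0 F [-0.1  0.   0.4]
shares [0.841 0.562 0.089] az 0.0
```

```bash
python3 -m jog '[{"dx":0.13,"dy":0.09,"dz":0,"ax":0,"ay":0,"az":0,"grip":0.5},{"dx":0.26,"dy":0.18,"dz":0,"ax":0,"ay":0,"az":0,"grip":0.5},{"dx":0.39,"dy":0.26,"dz":0,"ax":0,"ay":0,"az":0,"grip":0.5},{"dx":0.52,"dy":0.35,"dz":0,"ax":0,"ay":0,"az":0,"grip":0.5},{"dx":0.64,"dy":0.43,"dz":0,"ax":0,"ay":0,"az":0,"grip":0.5}]' 40 >/dev/null
python3 -m jog '[{"dx":0.1,"dy":0.06,"dz":0.02,"ax":0,"ay":0,"az":0,"grip":0.5},{"dx":0.17,"dy":0.11,"dz":0.06,"ax":0,"ay":0,"az":0,"grip":0.5},{"dx":0.2,"dy":0.13,"dz":0.09,"ax":0,"ay":0,"az":0,"grip":0.5},{"dx":0.2,"dy":0.13,"dz":0.09,"ax":0,"ay":0,"az":0,"grip":0.5},{"dx":0.2,"dy":0.13,"dz":0.09,"ax":0,"ay":0,"az":0,"grip":0.5}]' 40 >/dev/null
python3 st.py 0.6645 -0.0055 0.024 92.8
```

```text
t 11.3833 p [ 0.6607 -0.0049  0.1418] yaw 92.5 zax [-0.002 -0.001 -1.   ] w 0.0638 gf 0.0 F [-0.6 -0.2 -0. ]
shares [-0.003  0.016  0.471] az -0.003
```

```bash
python3 -m jog '[{"dx":0,"dy":0.012,"dz":0.12,"ax":0,"ay":0,"az":0,"grip":0.5},{"dx":0,"dy":0.012,"dz":0.26,"ax":0,"ay":0,"az":0,"grip":0.5},{"dx":0,"dy":0.012,"dz":0.4,"ax":0,"ay":0,"az":0,"grip":0.5},{"dx":0,"dy":0.012,"dz":0.47,"ax":0,"ay":0,"az":0,"grip":0.5},{"dx":0,"dy":0.012,"dz":0.47,"ax":0,"ay":0,"az":0,"grip":0.5}]' 40
python3 -m jog '[{"dx":0,"dy":0,"dz":0,"ax":0,"ay":0,"az":0,"grip":-0.7},{"dx":0,"dy":0,"dz":0,"ax":0,"ay":0,"az":0,"grip":-0.7},{"dx":0,"dy":0,"dz":0,"ax":0,"ay":0,"az":0,"grip":-0.7},{"dx":0,"dy":0,"dz":0,"ax":0,"ay":0,"az":0,"grip":-0.7},{"dx":0,"dy":0,"dz":0,"ax":0,"ay":0,"az":0,"grip":-0.7}]' 40
python3 st.py 0.5256 0.3219 0.13 92.8
```

```text
clock: 11.8
position: [0.6604, -0.0061, 0.0208]
ee_rot: [-0.004, 0.693, 0.721, -0.003]
contact_force: [-0.8, -0.9, -0.5]
width: 0.064
gripper_force: 0.0
clock: 12.22
position: [0.6664, -0.005, 0.0276]
ee_rot: [0.002, 0.692, 0.722, 0.001]
contact_force: [-1.0, -1.9, 6.8]
width: 0.0273
gripper_force: 39.7
t 12.2167 p [ 0.6664 -0.005   0.0276] yaw 92.46 zax [ 0.005 -0.001 -1.   ] w 0.0273 gf 39.70641911029816 F [-1.  -1.9  6.8]
shares [ 1.33  -0.504 -0.414] az -0.004
```

```bash
python3 -m jog '[{"dx":0,"dy":0,"dz":-0.08,"ax":0,"ay":0,"az":0,"grip":-0.7},{"dx":0,"dy":0,"dz":-0.22,"ax":0,"ay":0,"az":0,"grip":-0.7},{"dx":0,"dy":0,"dz":-0.36,"ax":0,"ay":0,"az":0,"grip":-0.7},{"dx":0.1,"dy":-0.04,"dz":-0.44,"ax":0,"ay":0,"az":0,"grip":-0.7},{"dx":0.24,"dy":-0.09,"dz":-0.46,"ax":0,"ay":0,"az":0,"grip":-0.7}]' 40 >/dev/null
python3 -m jog '[{"dx":0.15,"dy":-0.055,"dz":0,"ax":0,"ay":0,"az":0,"grip":-0.7},{"dx":0.3,"dy":-0.11,"dz":0,"ax":0,"ay":0,"az":0,"grip":-0.7},{"dx":0.45,"dy":-0.17,"dz":0,"ax":0,"ay":0,"az":0,"grip":-0.7},{"dx":0.6,"dy":-0.23,"dz":0,"ax":0,"ay":0,"az":0,"grip":-0.7},{"dx":0.72,"dy":-0.28,"dz":0,"ax":0,"ay":0,"az":0,"grip":-0.7}]' 40 >/dev/null
python3 st.py 0.5256 0.3219 0.14 92.8
python3 - <<'E'
from h import *
for i in range(4): manip.get_image("top")
s=manip.get_state();d=manip.get_image("wrist");cv2.imwrite("pics/w4.png",d["img"][:,:,::-1]);print(s["position"]);m=blue(d["img"]);print(tray(d,m,.014,s))
E
```

```text
t 13.05 p [0.5604 0.2342 0.1408] yaw 92.51 zax [ 0.001  0.001 -1.   ] w 0.0272 gf 39.449713826179504 F [ 0.3  0.7 -1.4]
shares [ 0.357 -0.124  0.003] az -0.003
[0.56164964 0.23242716 0.14059002]
(array([528.8, 263.9]), array([ 63.8, 183. ]), 2.7)
```

View pics/w4.png

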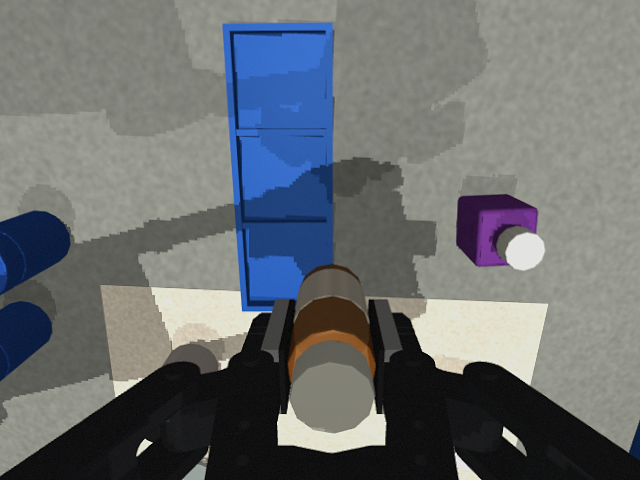

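The vial is held upright, and tray3 (corners roughly (225,24) to (333,308)) gives a centre of (0.529,0.263), consistent with the top view.

```bash
python3 -m jog '[{"dx":0.12,"dy":-0.045,"dz":0,"ax":0,"ay":0,"az":0,"grip":-0.7},{"dx":0.24,"dy":-0.085,"dz":0,"ax":0,"ay":0,"az":0,"grip":-0.7},{"dx":0.33,"dy":-0.12,"dz":0,"ax":0,"ay":0,"az":0,"grip":-0.7},{"dx":0.367,"dy":-0.128,"dz":0.05,"ax":0,"ay":0,"az":0,"grip":-0.7},{"dx":0.367,"dy":-0.128,"dz":0.05,"ax":0,"ay":0,"az":0,"grip":-0.7}]' 40 >/dev/null
python3 st.py 0.526 0.323 0.036 92.8
```

```text
t 13.7167 p [0.5252 0.3219 0.1253] yaw 92.51 zax [-0.002 -0.001 -1.   ] w 0.0271 gf 39.46049630641937 F [-0.1 -1.5 -1. ]
shares [0.005 0.004 0.357] az -0.003
```

```bash
python3 -m jog '[{"dx":0,"dy":0,"dz":0.12,"ax":0,"ay":0,"az":0,"grip":-0.7},{"dx":0,"dy":0,"dz":0.24,"ax":0,"ay":0,"az":0,"grip":-0.7},{"dx":0,"dy":0,"dz":0.32,"ax":0,"ay":0,"az":0,"grip":-0.7},{"dx":0,"dy":0,"dz":0.345,"ax":0,"ay":0,"az":0,"grip":-0.7},{"dx":0,"dy":0,"dz":0.35,"ax":0,"ay":0,"az":0,"grip":-0.7}]' 40
python3 -m jog '[{"dx":0,"dy":0,"dz":0.003,"ax":0,"ay":0,"az":0,"grip":-0.7},{"dx":0,"dy":0,"dz":0.006,"ax":0,"ay":0,"az":0,"grip":-0.7},{"dx":0,"dy":0,"dz":0.01,"ax":0,"ay":0,"az":0,"grip":-0.7},{"dx":0,"dy":0,"dz":0.014,"ax":0,"ay":0,"az":0,"grip":-0.7},{"dx":0,"dy":0,"dz":0.014,"ax":0,"ay":0,"az":0,"grip":-0.7}]' 40
```

```text
clock: 14.13
position: [0.5257, 0.3194, 0.0378]
ee_rot: [-0.0, 0.692, 0.722, -0.002]
contact_force: [0.1, 0.8, -1.4]
width: 0.0267
gripper_force: 39.5
clock: 14.55
position: [0.5265, 0.322, 0.0371]
ee_rot: [0.0, 0.692, 0.722, 0.001]
contact_force: [0.6, 0.2, -0.5]
width: 0.027
gripper_force: 39.5
```

```bash
python3 -m jog '[{"dx":0,"dy":0,"dz":0.006,"ax":0,"ay":0,"az":0,"grip":-0.7},{"dx":0,"dy":0,"dz":0.012,"ax":0,"ay":0,"az":0,"grip":-0.7},{"dx":0,"dy":0,"dz":0.018,"ax":0,"ay":0,"az":0,"grip":-0.7},{"dx":0,"dy":0,"dz":0.022,"ax":0,"ay":0,"az":0,"grip":-0.7},{"dx":0,"dy":0,"dz":0.022,"ax":0,"ay":0,"az":0,"grip":-0.7}]' 40
python3 -m jog '[{"dx":0,"dy":0,"dz":0.001,"ax":0,"ay":0,"az":0,"grip":-0.7},{"dx":0,"dy":0,"dz":0.001,"ax":0,"ay":0,"az":0,"grip":-0.7}]' 40
```

```text
clock: 14.97
position: [0.526, 0.3219, 0.0316]
ee_rot: [0.0, 0.692, 0.722, 0.0]
contact_force: [-0.5, -0.1, 4.6]
width: 0.0267
gripper_force: 39.9
clock: 15.13
position: [0.526, 0.3219, 0.0316]
ee_rot: [0.0, 0.692, 0.722, 0.0]
contact_force: [-1.7, -0.9, 6.0]
width: 0.0272
gripper_force: 39.9
```

```bash
python3 -m jog '[{"dx":0,"dy":0,"dz":0,"ax":0,"ay":0,"az":0,"grip":-0.2},{"dx":0,"dy":0,"dz":0,"ax":0,"ay":0,"az":0,"grip":0.1},{"dx":0,"dy":0,"dz":0,"ax":0,"ay":0,"az":0,"grip":0.1},{"dx":0,"dy":0,"dz":0,"ax":0,"ay":0,"az":0,"grip":0.1},{"dx":0,"dy":0,"dz":-0.04,"ax":0,"ay":0,"az":0,"grip":0.1}]' 40 >/dev/null
python3 -m jog '[{"dx":0,"dy":0,"dz":-0.1,"ax":0,"ay":0,"az":0,"grip":0.1},{"dx":0,"dy":0,"dz":-0.25,"ax":0,"ay":0,"az":0,"grip":0.1},{"dx":0,"dy":0,"dz":-0.4,"ax":0,"ay":0,"az":0,"grip":0.1},{"dx":0,"dy":0,"dz":-0.55,"ax":0,"ay":0,"az":0,"grip":0.3},{"dx":-0.13,"dy":0.06,"dz":-0.6,"ax":0,"ay":0,"az":0,"grip":0.5}]' 40 
python3 -m jog '[{"dx":-0.15,"dy":0.06,"dz":0,"ax":0,"ay":0,"az":0,"grip":0.6},{"dx":-0.3,"dy":0.12,"dz":0,"ax":0,"ay":0,"az":0,"grip":0.6},{"dx":-0.45,"dy":0.18,"dz":0,"ax":0,"ay":0,"az":0,"grip":0.6},{"dx":-0.6,"dy":0.24,"dz":0,"ax":0,"ay":0,"az":0,"grip":0.6},{"dx":-0.75,"dy":0.3,"dz":0,"ax":0,"ay":0,"az":0,"grip":0.6}]' 40 >/dev/null
python3 -m jog '[{"dx":-0.15,"dy":0.06,"dz":0,"ax":0,"ay":0,"az":0.08,"grip":0.6},{"dx":-0.28,"dy":0.1,"dz":0,"ax":0,"ay":0,"az":0.1,"grip":0.6},{"dx":-0.33,"dy":0.13,"dz":0,"ax":0,"ay":0,"az":0.1,"grip":0.6},{"dx":-0.33,"dy":0.13,"dz":0,"ax":0,"ay":0,"az":0.1,"grip":0.6},{"dx":-0.33,"dy":0.13,"dz":0,"ax":0,"ay":0,"az":0.1,"grip":0.6}]' 40 >/dev/null
python3 - <<'E'
from h import *
for i in range(4): manip.get_image("top")
s=manip.get_state();d=manip.get_image("wrist");cv2.imwrite("pics/w5.png",d["img"][:,:,::-1])
C=np.linalg.inv(cam(d,s))
for n,p in dict(jar=(.459,.1121,.064),bot=(.6534,.0997,.07)).items():
    c=C[:3,:3]@p+C[:3,3];r=c[:2]/c[2];r=r*(1+d["k1"]*r@r);print(n,d["mtx"][:2,:2]@r+d["mtx"][:2,2])
E
python3 st.py
```

```text
clock: 15.97
position: [0.5428, 0.2957, 0.1977]
ee_rot: [0.0, 0.69, 0.724, 0.006]
contact_force: [0.6, 0.2, 0.7]
width: 0.0639
gripper_force: 0.0
jar [  0.42561286 135.04698667]
bot [305.74466746 116.85194111]
t 17.05 p [0.6608 0.0266 0.1908] yaw 83.58 zax [-0.  0. -1.] w 0.0681 gf 0.0 F [ 0.1 -0.8 -0.1]
```

View pics/w5.png

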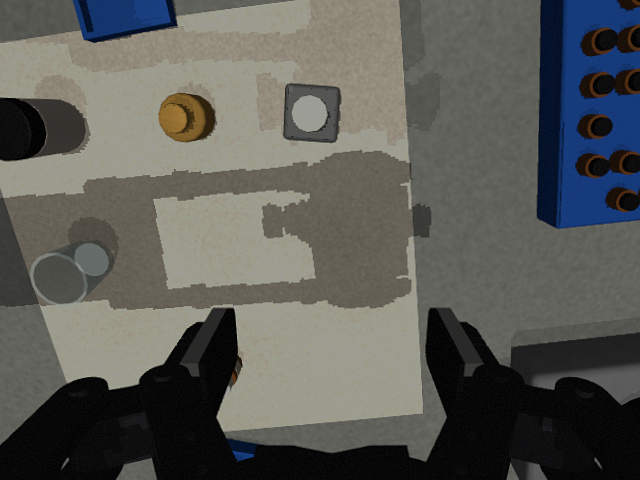

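The bottle's cap is at (310,113), with shoulder corners near (288,84), (341,87), (338,143) and (284,139). The weight is at (186,117) and the jar lid at the left edge, about (20,130).

```bash
python3 - <<'E'
from h import *
s=manip.get_state();d=manip.get_image("wrist");im=d["img"]
print(plane(d,(310,113),.07,s), plane(d,(20,130),.064,s))
g=cv2.cvtColor(im,cv2.COLOR_RGB2GRAY)[75:152,274:352]
_,m=cv2.threshold(g,115,255,cv2.THRESH_BINARY_INV)
c=max(cv2.findContours(m,0,2)[0],key=cv2.contourArea)[:,0]+[274,75]
r=cv2.minAreaRect((plane(d,c,.046,s)[:,:2]*1000).astype(np.float32));print(r)
q=plane(d,[(288,84),(341,87),(338,143),(284,139)],.046,s)[:,:2];print(q.mean(0),np.degrees(np.arctan2(*(q-np.roll(q,1,0)).T[::-1])))
E
python3 st.py 0.656 0.101 0.13 80
```

```text
[[0.65626151 0.10148254 0.07      ]] [[0.4729756  0.11331711 0.064     ]]
((656.3257446289062, 101.35916137695312), (36.045989990234375, 37.225990295410156), 79.60253143310547)
[0.65683306 0.10083107] [ 77.66853861  -9.51182025 -99.23880769 169.42297781]
t 17.1 p [0.6609 0.0264 0.1908] yaw 83.58 zax [-0.  0. -1.] w 0.0681 gf 0.0 F [-0.3 -0.3 -0.3]
shares [ 0.294 -0.053  0.243] az 0.04
```

```bash
python3 -m jog '[{"dx":0.15,"dy":-0.03,"dz":0.05,"ax":0,"ay":0,"az":0.045,"grip":0.6},{"dx":0.26,"dy":-0.05,"dz":0.1,"ax":0,"ay":0,"az":0.045,"grip":0.6},{"dx":0.295,"dy":-0.052,"dz":0.2,"ax":0,"ay":0,"az":0.045,"grip":0.6},{"dx":0.295,"dy":-0.052,"dz":0.24,"ax":0,"ay":0,"az":0.045,"grip":0.6},{"dx":0.295,"dy":-0.052,"dz":0.24,"ax":0,"ay":0,"az":0.045,"grip":0.6}]' 40 >/dev/null
python3 st.py .6563 .1013 .018 79.6
python3 -m jog '[{"dx":0,"dy":0,"dz":0.12,"ax":0,"ay":0,"az":0,"grip":0.6},{"dx":0,"dy":0,"dz":0.26,"ax":0,"ay":0,"az":0,"grip":0.6},{"dx":0,"dy":0,"dz":0.38,"ax":0,"ay":0,"az":0,"grip":0.6},{"dx":0,"dy":0,"dz":0.445,"ax":0,"ay":0,"az":0,"grip":0.6},{"dx":0,"dy":0,"dz":0.445,"ax":0,"ay":0,"az":0,"grip":0.6}]' 40
python3 -m jog '[{"dx":0,"dy":0,"dz":0,"ax":0,"ay":0,"az":0,"grip":-0.5},{"dx":0,"dy":0,"dz":0,"ax":0,"ay":0,"az":0,"grip":-0.5},{"dx":0,"dy":0,"dz":0,"ax":0,"ay":0,"az":0,"grip":-0.5},{"dx":0,"dy":0,"dz":0,"ax":0,"ay":0,"az":0,"grip":-0.5},{"dx":0,"dy":0,"dz":0,"ax":0,"ay":0,"az":0,"grip":-0.5}]' 40
python3 st.py 0.5288 0.263 0.13 92.7
```

```text
t 17.5167 p [0.6544 0.1004 0.1276] yaw 79.55 zax [-0.006 -0.001 -1.   ] w 0.0686 gf 0.0 F [ 0.3 -0.5 -0.6]
shares [0.006 0.01  0.438] az -0.001
clock: 17.93
position: [0.6544, 0.0982, 0.016]
ee_rot: [-0.002, 0.77, 0.639, -0.003]
contact_force: [-0.8, -0.5, -0.4]
width: 0.0683
gripper_force: 0.0
clock: 18.35
position: [0.6588, 0.0994, 0.0219]
ee_rot: [0.002, 0.769, 0.639, 0.002]
contact_force: [0.3, -0.5, 6.8]
width: 0.0356
gripper_force: 41.6
t 18.35 p [0.6588 0.0994 0.0219] yaw 79.41 zax [ 0.005 -0.    -1.   ] w 0.0356 gf 41.60801947116852 F [ 0.3 -0.5  6.8]
shares [ 0.548 -0.629 -0.435] az -0.148
```

```bash
python3 -m jog '[{"dx":0,"dy":0,"dz":-0.08,"ax":0,"ay":0,"az":0,"grip":-0.5},{"dx":0,"dy":0,"dz":-0.22,"ax":0,"ay":0,"az":0,"grip":-0.5},{"dx":0,"dy":0,"dz":-0.36,"ax":0,"ay":0,"az":-0.05,"grip":-0.5},{"dx":0.06,"dy":-0.07,"dz":-0.44,"ax":0,"ay":0,"az":-0.1,"grip":-0.5},{"dx":0.14,"dy":-0.16,"dz":-0.46,"ax":0,"ay":0,"az":-0.148,"grip":-0.5}]' 40 >/dev/null
python3 st.py 0.5288 0.263 0.13 92.7
```

```text
t 18.7667 p [0.6282 0.1404 0.1399] yaw 92.78 zax [ 0.011  0.    -1.   ] w 0.0351 gf 40.79223990440369 F [ 0.   1.3 -1.2]
shares [ 0.509 -0.374  0.035] az 0.001
```

```bash
python3 -m jog '[{"dx":0.12,"dy":-0.09,"dz":0,"ax":0,"ay":0,"az":0,"grip":-0.5},{"dx":0.25,"dy":-0.18,"dz":0,"ax":0,"ay":0,"az":0,"grip":-0.5},{"dx":0.38,"dy":-0.28,"dz":0,"ax":0,"ay":0,"az":0,"grip":-0.5},{"dx":0.48,"dy":-0.35,"dz":0,"ax":0,"ay":0,"az":0,"grip":-0.5},{"dx":0.51,"dy":-0.37,"dz":0.03,"ax":0,"ay":0,"az":0,"grip":-0.5}]' 40 >/dev/null
python3 -m jog '[{"dx":0,"dy":0,"dz":0,"ax":0,"ay":0,"az":0,"grip":-0.5},{"dx":0,"dy":0,"dz":0,"ax":0,"ay":0,"az":0,"grip":-0.5},{"dx":0,"dy":0,"dz":0,"ax":0,"ay":0,"az":0,"grip":-0.5}]' 40 >/dev/null
python3 st.py 0.5288 0.263 0.032 92.7
```

```text
t 19.4333 p [0.5267 0.2634 0.127 ] yaw 92.7 zax [ 0.001 -0.001 -1.   ] w 0.0354 gf 40.74668347835541 F [-0.2 -0.6 -0.5]
shares [-0.002  0.008  0.38 ] az -0.0
```

```bash
python3 -m jog '[{"dx":0,"dy":0.008,"dz":0.12,"ax":0,"ay":0,"az":0,"grip":-0.5},{"dx":0,"dy":0.008,"dz":0.25,"ax":0,"ay":0,"az":0,"grip":-0.5},{"dx":0,"dy":0.008,"dz":0.34,"ax":0,"ay":0,"az":0,"grip":-0.5},{"dx":0,"dy":0.008,"dz":0.375,"ax":0,"ay":0,"az":0,"grip":-0.5},{"dx":0,"dy":0.008,"dz":0.38,"ax":0,"ay":0,"az":0,"grip":-0.5}]' 40 >/dev/null
python3 -m jog '[{"dx":0,"dy":0,"dz":0.003,"ax":0,"ay":0,"az":0,"grip":-0.5},{"dx":0,"dy":0,"dz":0.007,"ax":0,"ay":0,"az":0,"grip":-0.5},{"dx":0,"dy":0,"dz":0.011,"ax":0,"ay":0,"az":0,"grip":-0.5},{"dx":0,"dy":0,"dz":0.015,"ax":0,"ay":0,"az":0,"grip":-0.5},{"dx":0,"dy":0,"dz":0.015,"ax":0,"ay":0,"az":0,"grip":-0.5}]' 40
```

```text
clock: 20.27
position: [0.528, 0.2646, 0.0289]
ee_rot: [0.0, 0.69, 0.724, 0.001]
contact_force: [0.2, 0.1, -0.3]
width: 0.0353
gripper_force: 40.8
```

```bash
python3 -m jog '[{"dx":0,"dy":0,"dz":0.004,"ax":0,"ay":0,"az":0,"grip":-0.5},{"dx":0,"dy":0,"dz":0.008,"ax":0,"ay":0,"az":0,"grip":-0.5},{"dx":0,"dy":0,"dz":0.012,"ax":0,"ay":0,"az":0,"grip":-0.5},{"dx":0,"dy":0,"dz":0.012,"ax":0,"ay":0,"az":0,"grip":-0.5},{"dx":0,"dy":0,"dz":0.012,"ax":0,"ay":0,"az":0,"grip":-0.5}]' 40
```

```text
clock: 20.68
position: [0.5276, 0.2645, 0.0259]
ee_rot: [0.0, 0.69, 0.724, 0.0]
contact_force: [-2.8, -1.4, 4.9]
width: 0.0351
gripper_force: 41.4
```

```bash
python3 -m jog '[{"dx":0,"dy":0,"dz":0,"ax":0,"ay":0,"az":0,"grip":0},{"dx":0,"dy":0,"dz":0,"ax":0,"ay":0,"az":0,"grip":0.3},{"dx":0,"dy":0,"dz":0,"ax":0,"ay":0,"az":0,"grip":0.3},{"dx":0,"dy":0,"dz":0,"ax":0,"ay":0,"az":0,"grip":0.3},{"dx":0,"dy":0,"dz":-0.04,"ax":0,"ay":0,"az":0,"grip":0.3}]' 40 >/dev/null
python3 -m jog '[{"dx":0,"dy":0,"dz":-0.1,"ax":0,"ay":0,"az":0,"grip":0.3},{"dx":0,"dy":0,"dz":-0.25,"ax":0,"ay":0,"az":0,"grip":0.3},{"dx":0,"dy":0,"dz":-0.4,"ax":0,"ay":0,"az":0,"grip":0.3},{"dx":0,"dy":0,"dz":-0.5,"ax":0,"ay":0,"az":0,"grip":0.6},{"dx":-0.1,"dy":-0.04,"dz":-0.5,"ax":0,"ay":0,"az":0,"grip":0.6}]' 40 >/dev/null
python3 st.py .46 .113 .15 92.7
```

```text
t 21.5167 p [0.5246 0.2434 0.1673] yaw 92.87 zax [ 0.016  0.007 -1.   ] w 0.0685 gf 0.0 F [1.7 0.3 0.6]
shares [-0.508 -0.285  0.061] az 0.002
```

```bash
python3 -m jog '[{"dx":-0.13,"dy":-0.07,"dz":0,"ax":0,"ay":0,"az":0,"grip":0.6},{"dx":-0.27,"dy":-0.15,"dz":0,"ax":0,"ay":0,"az":0,"grip":0.6},{"dx":-0.4,"dy":-0.22,"dz":0.03,"ax":0,"ay":0,"az":0,"grip":0.6},{"dx":-0.49,"dy":-0.27,"dz":0.06,"ax":0,"ay":0,"az":0,"grip":0.6},{"dx":-0.505,"dy":-0.28,"dz":0.06,"ax":0,"ay":0,"az":0,"grip":0.6}]' 40 >/dev/null
python3 -m jog '[{"dx":0,"dy":0,"dz":0,"ax":0,"ay":0,"az":0,"grip":0.6},{"dx":0,"dy":0,"dz":0,"ax":0,"ay":0,"az":0,"grip":0.6},{"dx":0,"dy":0,"dz":0,"ax":0,"ay":0,"az":0,"grip":0.6}]' 40 >/dev/null
python3 st.py .46 .113 .022 92.7
```

```text
t 22.1833 p [0.4563 0.1104 0.1458] yaw 92.76 zax [ 0.002  0.001 -1.   ] w 0.0687 gf 0.0 F [ 0.3  0.1 -0.7]
shares [0.009 0.014 0.495] az 0.001
```

```bash
python3 -m jog '[{"dx":0.009,"dy":0.014,"dz":0.12,"ax":0,"ay":0,"az":0,"grip":0.6},{"dx":0.009,"dy":0.014,"dz":0.26,"ax":0,"ay":0,"az":0,"grip":0.6},{"dx":0.009,"dy":0.014,"dz":0.4,"ax":0,"ay":0,"az":0,"grip":0.6},{"dx":0.009,"dy":0.014,"dz":0.48,"ax":0,"ay":0,"az":0,"grip":0.6},{"dx":0.009,"dy":0.014,"dz":0.495,"ax":0,"ay":0,"az":0,"grip":0.6}]' 40
python3 -m jog '[{"dx":0,"dy":0,"dz":0,"ax":0,"ay":0,"az":0,"grip":-0.4},{"dx":0,"dy":0,"dz":0,"ax":0,"ay":0,"az":0,"grip":-0.4},{"dx":0,"dy":0,"dz":0,"ax":0,"ay":0,"az":0,"grip":-0.4},{"dx":0,"dy":0,"dz":0,"ax":0,"ay":0,"az":0,"grip":-0.4},{"dx":0,"dy":0,"dz":0,"ax":0,"ay":0,"az":0,"grip":-0.4}]' 50
python3 st.py 0.5317 0.203 0.13 92.7
```

```text
clock: 22.6
position: [0.4563, 0.1128, 0.0181]
ee_rot: [-0.002, 0.69, 0.724, -0.002]
contact_force: [-0.7, 0.6, 0.2]
width: 0.0683
gripper_force: 0.0
clock: 23.02
position: [0.4595, 0.1122, 0.0227]
ee_rot: [0.001, 0.69, 0.724, 0.001]
contact_force: [0.5, 1.1, 2.0]
width: 0.0391
gripper_force: 50.4
t 23.0167 p [0.4595 0.1122 0.0227] yaw 92.73 zax [ 0.003  0.    -1.   ] w 0.0391 gf 50.43105036020279 F [0.5 1.1 2. ]
shares [ 0.349  0.307 -0.428] az 0.0
```

```bash
python3 -m jog '[{"dx":0,"dy":0,"dz":-0.08,"ax":0,"ay":0,"az":0,"grip":-0.4},{"dx":0,"dy":0,"dz":-0.22,"ax":0,"ay":0,"az":0,"grip":-0.4},{"dx":0,"dy":0,"dz":-0.36,"ax":0,"ay":0,"az":0,"grip":-0.4},{"dx":0.05,"dy":0.04,"dz":-0.44,"ax":0,"ay":0,"az":0,"grip":-0.4},{"dx":0.12,"dy":0.1,"dz":-0.44,"ax":0,"ay":0,"az":0,"grip":-0.4}]' 50 >/dev/null
python3 -m jog '[{"dx":0.1,"dy":0.09,"dz":0,"ax":0,"ay":0,"az":0,"grip":-0.4},{"dx":0.18,"dy":0.16,"dz":0,"ax":0,"ay":0,"az":0,"grip":-0.4},{"dx":0.227,"dy":0.207,"dz":0,"ax":0,"ay":0,"az":0,"grip":-0.4},{"dx":0.227,"dy":0.207,"dz":0,"ax":0,"ay":0,"az":0,"grip":-0.4},{"dx":0.227,"dy":0.207,"dz":0,"ax":0,"ay":0,"az":0,"grip":-0.4}]' 50 >/dev/null
python3 st.py 0.5317 0.203 0.033 92.7
```

```text
t 23.85 p [0.5308 0.2025 0.1316] yaw 92.79 zax [ 0. -0. -1.] w 0.0392 gf 50.54789274930954 F [ 0.2  0.6 -0.4]
shares [0.002 0.004 0.394] az 0.001
```

```bash
python3 -m jog '[{"dx":0.002,"dy":0.003,"dz":0.12,"ax":0,"ay":0,"az":0,"grip":-0.4},{"dx":0.002,"dy":0.003,"dz":0.25,"ax":0,"ay":0,"az":0,"grip":-0.4},{"dx":0.002,"dy":0.003,"dz":0.35,"ax":0,"ay":0,"az":0,"grip":-0.4},{"dx":0.002,"dy":0.003,"dz":0.385,"ax":0,"ay":0,"az":0,"grip":-0.4},{"dx":0.002,"dy":0.003,"dz":0.39,"ax":0,"ay":0,"az":0,"grip":-0.4}]' 50 >/dev/null
python3 -m jog '[{"dx":0,"dy":0,"dz":0.003,"ax":0,"ay":0,"az":0,"grip":-0.4},{"dx":0,"dy":0,"dz":0.007,"ax":0,"ay":0,"az":0,"grip":-0.4},{"dx":0,"dy":0,"dz":0.011,"ax":0,"ay":0,"az":0,"grip":-0.4},{"dx":0,"dy":0,"dz":0.015,"ax":0,"ay":0,"az":0,"grip":-0.4},{"dx":0,"dy":0,"dz":0.015,"ax":0,"ay":0,"az":0,"grip":-0.4}]' 50
```

```text
clock: 24.68
position: [0.532, 0.2029, 0.0309]
ee_rot: [0.0, 0.69, 0.724, 0.001]
contact_force: [0.2, 0.5, -1.1]
width: 0.0392
gripper_force: 50.6
```

```bash
python3 -m jog '[{"dx":0,"dy":0,"dz":0.005,"ax":0,"ay":0,"az":0,"grip":-0.4},{"dx":0,"dy":0,"dz":0.01,"ax":0,"ay":0,"az":0,"grip":-0.4},{"dx":0,"dy":0,"dz":0.014,"ax":0,"ay":0,"az":0,"grip":-0.4},{"dx":0,"dy":0,"dz":0.014,"ax":0,"ay":0,"az":0,"grip":-0.4},{"dx":0,"dy":0,"dz":0.014,"ax":0,"ay":0,"az":0,"grip":-0.4}]' 50
python3 -m jog '[{"dx":0,"dy":0,"dz":0.002,"ax":0,"ay":0,"az":0,"grip":-0.4},{"dx":0,"dy":0,"dz":0.004,"ax":0,"ay":0,"az":0,"grip":-0.4},{"dx":0,"dy":0,"dz":0.004,"ax":0,"ay":0,"az":0,"grip":-0.4},{"dx":0,"dy":0,"dz":0.004,"ax":0,"ay":0,"az":0,"grip":-0.4}]' 50
```

```text
clock: 25.1
position: [0.5315, 0.2028, 0.0266]
ee_rot: [0.0, 0.69, 0.724, -0.0]
contact_force: [0.6, -0.2, 1.3]
width: 0.0392
gripper_force: 50.6
clock: 25.43
position: [0.5315, 0.2028, 0.0266]
ee_rot: [0.0, 0.69, 0.724, 0.0]
contact_force: [-2.1, 0.1, 7.2]
width: 0.0389
gripper_force: 51.5
```

On the floor. Release, lift clear, back off, and check.

```bash
python3 -m jog '[{"dx":0,"dy":0,"dz":0,"ax":0,"ay":0,"az":0,"grip":0},{"dx":0,"dy":0,"dz":0,"ax":0,"ay":0,"az":0,"grip":0.35},{"dx":0,"dy":0,"dz":0,"ax":0,"ay":0,"az":0,"grip":0.35},{"dx":0,"dy":0,"dz":0,"ax":0,"ay":0,"az":0,"grip":0.35},{"dx":0,"dy":0,"dz":-0.04,"ax":0,"ay":0,"az":0,"grip":0.35}]' 50 >/dev/null
python3 -m jog '[{"dx":0,"dy":0,"dz":-0.1,"ax":0,"ay":0,"az":0,"grip":0.35},{"dx":0,"dy":0,"dz":-0.25,"ax":0,"ay":0,"az":0,"grip":0.35},{"dx":0,"dy":0,"dz":-0.4,"ax":0,"ay":0,"az":0,"grip":0.35},{"dx":0,"dy":0,"dz":-0.55,"ax":0,"ay":0,"az":0,"grip":0.35},{"dx":-0.1,"dy":-0.05,"dz":-0.65,"ax":0,"ay":0,"az":0,"grip":0.35}]' 50 >/dev/null
python3 -m jog '[{"dx":-0.15,"dy":-0.1,"dz":0,"ax":0,"ay":0,"az":0,"grip":0.35},{"dx":-0.3,"dy":-0.2,"dz":0,"ax":0,"ay":0,"az":0,"grip":0.35},{"dx":-0.4,"dy":-0.25,"dz":0,"ax":0,"ay":0,"az":0,"grip":0.35},{"dx":-0.4,"dy":-0.25,"dz":0,"ax":0,"ay":0,"az":0,"grip":0.35},{"dx":-0.4,"dy":-0.25,"dz":0,"ax":0,"ay":0,"az":0,"grip":0.35}]' 50
python3 - <<'E'
from h import *
for i in range(4): manip.get_image("wrist")
a=manip.get_image("wrist")["img"];b=manip.get_image("scene")["img"]
cv2.imwrite("pics/end.png",cv2.resize(np.hstack([a,b])[:,:,::-1],(800,300),interpolation=3))
cv2.imwrite("pics/end2.png",b[100:430,80:520][:,:,::-1])
E
```

```text
clock: 26.68
position: [0.462, 0.0733, 0.199]
ee_rot: [0.0, 0.691, 0.723, 0.001]
contact_force: [0.2, 0.1, 0.1]
width: 0.0576
gripper_force: 0.0
```

View pics/end.png

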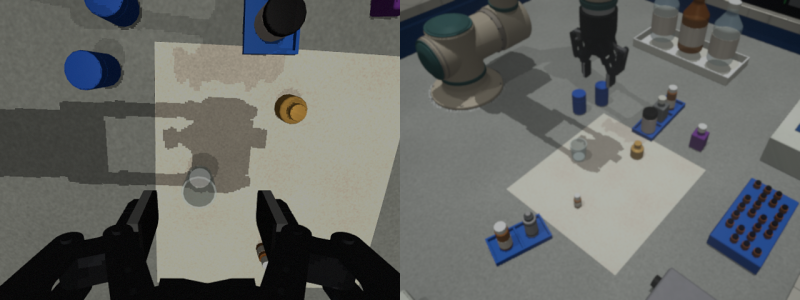

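View pics/end2.png

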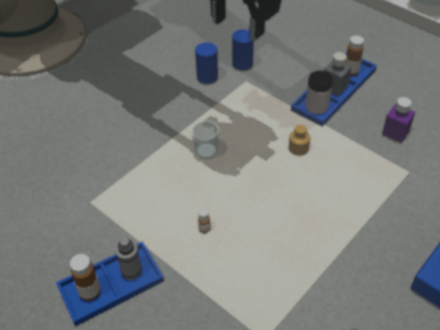

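Both kits are made up. In the crop, the jar (319,92), bottle (339,72) and vial (355,55) stand upright in tray3, and the vial (86,277) and column (128,258) stand upright in tray2. The beaker, weight and short vial are untouched, and the arm is clear of everything.

```bash
python3 -c "
from rig import manip
print(manip.sign_off())"
```

```text
the job is handed in; nothing more can be done
None
```

Both kits are made up and the job is handed in: the jar, bottle and one vial stand upright in the three-pocket tray, and the column and other vial stand upright in the two-pocket tray.

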